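# Clamp shut a watch pressure tester

## Robot

A 6-joint arm with a two-finger parallel gripper is mounted at the origin on the work surface. World frame = base frame: x ahead of the robot, y to its left, z up, the work surface at z = 0. Lengths are in m, angles in rad, forces in N, time in s.
With the tool pointing down it reaches from about 0.375 to 0.975 m from the base axis. Payload 3.8 kg.
Tool frame: the origin (TCP) lies midway between the tips of the shut fingers; the grasp point (between the pads) lies 19 mm behind it; z points along the fingers, y is the line along which they close (so a half turn about z gives the same grasp; the last joint's range is limited). The gripper opens to 85 mm and grips with 20 to 120 N. Pads are 22 mm wide; open, the fingers measure 114 mm over their backs; the gripper's body (76 mm by 85 mm) begins 54 mm behind the grasp point. The pads swing forward as they close: fully open they stand 13 mm farther back than shut.
Start: joints at [1.084, 0.264, 1.604, -0, 1.274, -0.037], TCP at [0.293, 0.608, 0.231] pointing down, gripper open.
Joint ranges: [-2.63, 2.63], [-0.94, 2.18], [0.31, 2.57], [-1.31, 4.45], [0, 2.66], [-2.55, 2.55]. Speed limits (rad/s): [2.57, 2.57, 3.14, 3.14, 3.14, 3.14].

## Interface

Orientations are given as a unit quaternion [w, x, y, z].
In Python, from bench import robot gives the robot as it stands. The module is installed in compiled form; this text tells all that it offers. Calls block until the motion is done:
- robot.move_ptp(position, orientation): joint-space move of the TCP to a pose.
- robot.line_to(position, velocity=0.15, attitude=None): straight line of the TCP; attitude=None keeps the orientation; velocity is the mean speed in m/s.
- robot.set_joints(angles): joint-space move.
- robot.grip(opening, strength=None): finger opening in m; strength is the grip in N (None keeps the last); returns when the fingers have stopped.
- robot.dwell(seconds).
- robot.solve_ik(position, orientation): joint angles nearest the present ones, or None.
- robot.state(): the state.
- robot.grab_frame(name): name is "scene" or "top"; returns a dict with "image" (400x640x3 uint8, red, green, blue), "z_map" (400x640 float32, m along the optical axis (not along the pixel's ray), 0 where there is no reading), "K" (3x3 intrinsics, pixels), "camera_from_world" (4x4, takes a point from world to camera coordinates). Camera axes: x right, y down, z forward; pixel columns grow to the right and rows downward; lengths in m; the calibration is good to about 2 mm. A picture is of the moment at which its call begins.
A pose or a line that the arm cannot do raises robot.MotionError and nothing moves.
- robot.finish_job(): hands the job in; it is judged then, once.
The state is a dict: "time_s": time; "joint_positions": joint angles; "dq": joint speeds; "tau": joint torques, N m; "ee_pos": TCP position; "eef_rot": TCP orientation; "ft_force": force on the tool from outside, world axes, zero at the start; "wrist_torque": the same for the moment, N m; "grip_width": finger opening in m; "finger_force": force on a finger pad.
Only numpy, scipy, OpenCV 4.12 (cv2) and the standard library are available. Lean on these libraries where they do the work, as an engineer would, in place of code of your own. Each camera call takes 0.05 s, during which the arm holds its last target. There are 200 camera calls.

## Task

A watch lies ready in the water-resistance tester: swing the lid down shut, then clamp it with the captive star knob at its front. Press the knob lightly down on the stud and first turn it backwards (anticlockwise) just until you feel the thread drop in, then turn it forwards (clockwise) until its hub is down on the lid and finger-tight, without ever forcing the thread, and let go. Leave the watch and the other things on the bench where they are.

Things in the scene. Friction and masses are not known exactly. Their poses are not given: they have to be found in the camera images.
- tester: Grey cast pressure tester, fixed to the bench: housing 225 x 150 mm, 55 mm high, round open chamber (124 mm across, rim 97 mm high) on it. Origin on the bench under the chamber's axis; x points from the clamp stud (x = -95 mm, y = 0) to the lid's hinge (x = +72 mm), z up. A gauge pod up to 70 mm high stands at its -y side, 70 to 130 mm from the middle.
- lid (a joint): Hinge of the aluminium lid with a clear window (12 mm thick, 124 mm across; a 46 mm wide tongue at its front carries the star knob): 0 = shut, grows as it opens (rad). The hinge is stiff: the lid stays at any angle and must be pushed right down with about 3 N at the knob, on whose top one may push.
- lid_hinge (a point): Point on the lid's hinge axis (which runs along the tester's y), in the lid's middle plane, at the height of the lid's underside. The knob's axis is 167 mm from it towards the tester's -x (lid shut); the top of the lid is 12 mm above it.
- knob_grip (a point): Point on the star knob's axis at mid height of its lobes; moves with the knob, z up along the axis. Lobed part 26 mm high (13 mm either side), 44 mm over its six lobes, 39.7 mm over two oppopoint hollows, where flat fingers bear on four lobes. Below it a 40 mm round hub 10 mm high. Lid shut: this point is 35.5 mm above the top of the lid with the knob raised, 23 mm when home.
- knob_drop (a joint): How far the captive knob is pushed down along its axis (m): 0 = raised by its spring (1.6 N there, 6.6 N fully down), 0.0125 = home, hub on the lid. With the lid shut, the thread ends meet at 0.0035 to 0.005; turning backwards then lifts the knob 1.9 mm per rad until it drops about 6 mm into the thread, to about 0.009. Not started, it springs up when let go.
- star_knob (a joint): Turn of the black star knob (rad): 0 at the start, grows clockwise seen from above (forwards, tightening); negative is backwards. At 0 a lobe points along the tester's x, so hollows lie 30 degrees either side of it. The thread drops in somewhere between 0.4 and 1.5 rad backwards (unseen, different each time; stop there); from there it is about 2.2 rad forwards to home.
- knob_thread: The threaded steel sleeve (33 mm) under the star knob, one piece with it; goes through the lid's tongue onto the stud. Origin on the knob's axis at the underside of the hub (23 mm below knob_grip), z up. A press of 8 to 12 N on the knob, spring included, keeps the threads in touch. Finger-tight is 0.2 to 0.5 rad of turn after the hub touches the lid (each 0.1 rad adds about 4 N on the thread).
- stud: Fixed upright steel clamp stud in front of the chamber, 29 mm thick, its threaded end 27 mm across, top 102 mm above the bench. Two-start right-hand thread, 12.2 mm per turn, 0.7 mm axial play. Origin on its axis, on the housing's top; z up. Where its thread begins is not shown by its pose.
- watch: Steel watch head without strap, 41 mm across, 11 mm high, lying loose in the chamber; origin under its middle. Stays there.
- loupe: Bystander: green eye loupe, 44 mm across, 30 mm high; origin under its middle.
- parts_tray: Bystander: round black parts tray with four compartments, 80 mm across, 12 mm high; origin under its middle.
- screwdriver: Bystander: screwdriver lying flat, 130 mm long, 26 mm thick; origin under its middle, x along it towards the blade.
- case_cushion: Bystander: cream-coloured case cushion, 60 mm across, 20 mm high; origin under its middle.
- glass_jar: Bystander: small glass jar with a white cap, 56 mm across, 45 mm high; origin under its middle.
- chamber (a point): Middle of the chamber's inner floor, 65.6 mm above the bench; the chamber is 104 mm wide inside.

How it is judged:
On the way, in this order (a step that is already met when the one before it is completed fails the run):
1. the lid is shut (value of joint lid below 0.03 rad), for 0.2 s.
2. the knob, turned backwards on the stud, has dropped into the thread (value of joint lid below 0.03 rad and value of joint star_knob below -0.35 rad and value of joint knob_drop above 0.0076 m), for 0.1 s.
At the end, for the whole second after the job is handed in: The lid is shut (within 0.03 rad), the star knob is down on it (within 0.6 mm of home) and held there finger-tight by the thread (over 8 N on the thread), and the watch rests in the chamber (value of joint lid below 0.03 rad and value of joint knob_drop above 0.0119 m and contact force between knob_thread and stud above 8 N and linear speed of watch below 0.01 m/s and distance between watch and chamber below 0.04 m); the robot touches nothing.
It fails at once if the thread ends are pressed together with over 25 N before the thread has dropped in (value of joint knob_drop below 0.0075 m and contact force between knob_thread and stud above 25 N).
It fails at once if the thread is forced: over 50 N on it (contact force between knob_thread and stud above 50 N).
It fails at once if the knob is turned forwards under pressure on the thread ends before the thread has dropped in (value of joint star_knob above 0.25 rad and value of joint knob_drop below 0.0075 m and contact force between knob_thread and stud above 2 N).
It fails at once if the knob is turned backwards beyond 1.8 rad, well past where the thread drops in (value of joint star_knob below -1.8 rad).
It fails at once if the watch or a bystander is moved by over 20 mm (distance of any of loupe, parts_tray, screwdriver, case_cushion, glass_jar, watch from where it was at the start of the episode above 0.02 m).
It also fails if it takes over 72 s, if anything falls off the work surface, if the arm or the gripper's body presses on something with over 40 N, if the wrist force passes 120 N, or if a joint passes its speed limit or range.

## Working session

There is one attempt and no reset: what is moved stays moved. The work goes in short steps, each a Python script; the robot and the scene stay as the last script left them, time stands still between calls to the robot, and variables do not carry over. Pictures are saved under pics/ and viewed, at most 10 in all, crops included, and the job is handed in when it is done.

```bash
mkdir -p pics
python3 - <<'E'
from bench import robot
import cv2,numpy as np
for n in("scene","top"):
    f=robot.grab_frame(n); cv2.imwrite(f"pics/{n}0.png",f["image"][:,:,::-1]); np.savez(f"{n}0.npz",**f)
    T=np.linalg.inv(f["camera_from_world"]); print(n,T.round(3).tolist(),f["K"].tolist(),(f["z_map"]>0).mean())
s=robot.state();print({k:np.round(v,3).tolist() for k,v in s.items()})
E
```

```text
scene [[-0.302, 0.676, -0.673, 1.362], [0.953, 0.219, -0.207, 0.258], [0.007, -0.704, -0.71, 1.0], [0.0, 0.0, 0.0, 1.0]] [[478.3907502286317, 0.0, 319.7636244697573], [0.0, 478.3907502286317, 200.12623168802006], [0.0, 0.0, 1.0]] 0.996
top [[-0.014, -0.998, 0.06, 0.489], [-1.0, 0.014, -0.013, -0.005], [0.012, -0.06, -0.998, 1.157], [0.0, 0.0, 0.0, 1.0]] [[381.35130954729357, 0.0, 318.01225307206244], [0.0, 381.35130954729357, 201.61681539110774], [0.0, 0.0, 1.0]] 0.9958125
{'time_s': 0.1, 'joint_positions': [1.084, 0.265, 1.605, 0.0, 1.274, -0.037], 'dq': [-0.001, -0.002, -0.004, -0.001, 0.002, -0.0], 'tau': [0.002, -51.671, -36.859, -0.0, 0.006, 0.0], 'ee_pos': [0.293, 0.607, 0.23], 'eef_rot': [-0.0, 0.223, 0.975, -0.001], 'ft_force': [0.216, -0.414, -0.529], 'wrist_torque': [-0.028, -0.016, -0.006], 'finger_force': 0.0, 'grip_width': 0.086}
```

View pics/scene0.png

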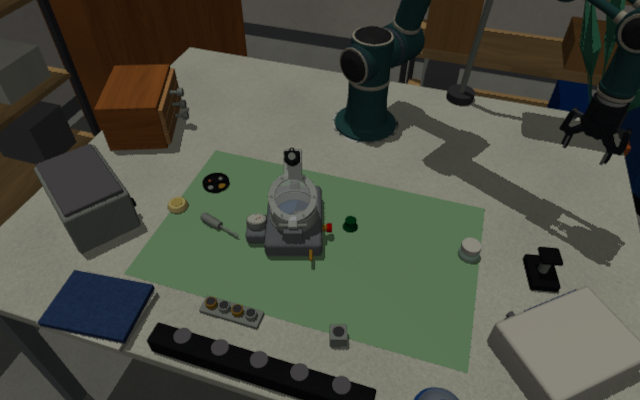

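View pics/top0.png

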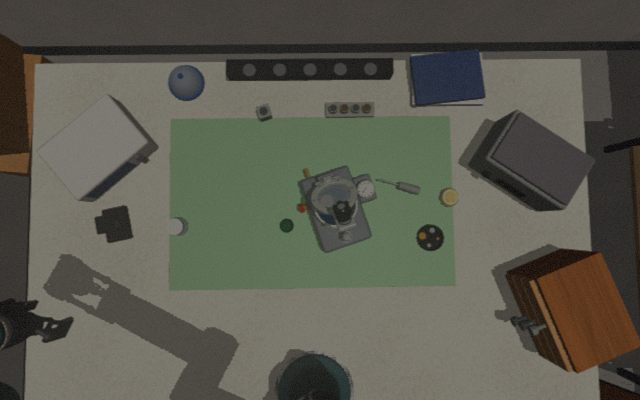

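Run:
```python
import cv2,numpy as np
a=cv2.imread("pics/scene0.png")[135:275,230:350]; b=cv2.imread("pics/top0.png")[155:260,285:390]
a=cv2.resize(a,(480,560),interpolation=2);b=cv2.resize(b,(320*560//560,320),interpolation=2)
b=cv2.copyMakeBorder(b,0,240,0,0,cv2.BORDER_CONSTANT)
cv2.imwrite("pics/crop0.png",np.clip(np.hstack([a,b])*1.6,0,255).astype(np.uint8))
# world coords of all pixels
for n,(r0,r1,c0,c1) in {"top":(160,256,296,384)}.items():
    f=np.load(n+"0.npz");z=f["z_map"];K=f["K"];T=np.linalg.inv(f["camera_from_world"])
    v,u=np.mgrid[:400,:640];P=np.stack([(u-K[0,2])/K[0,0]*z,(v-K[1,2])/K[1,1]*z,z,np.ones_like(z)],-1)@T.T
    print((P[r0:r1:4,c0:c1:4,2]*1000).astype(int))
```

```text
[[  0   0   1   0  -1  -2   1   1   4   0  -1  -1   1  -2  -1   0  -5   3
    0   0  -2  -1]
 [ -3  -5   0   1   0   0   1   1  -2   2   1  -3  -1   1   0  -2   0   0
   -2   2  -3   0]
 [ -1   2  -1  -1   0   0   0   0   2   1  46  54  50  50   0  -2  -4   3
    2  -1   1   0]
 [  2  -1  -1  38   1   0   1  45  50  91  54  58  53  52  -2   6   0  -1
    0   0   3   2]
 [  1   3   4  41  -1  53  90  88 104  88 101  56  56  54   0   0  43  44
   41   0   4   0]
 [ -3   2  50  55  54  54  90 110 118 120 121 124 131 132  50  45  45  66
   70   3   1  15]
 [ -1   0  56  55  55 105 120 122 125 129 129 133 138 141 146  42  66  65
   64  64  -3   1]
 [ -1   1  53  54  54 124 128 125 132 130 141 142 141 145 154 157  62  63
   63  60   0   4]
 [  4  -2  52  55  55 133 135 137 143 146 147 153 156 159 165 169  64  62
   56  58  -2   1]
 [  0   4   0  54 139 143 148 150 153 155 159 159 162 167 171 177  39  58
   58  49  39  -3]
 [  1   1   1  51 149 155 154 156 162 164 167 241 173 177 181 176  47  38
   45   0   3   0]
 [ -1  38  38  47  55 162 166 164 169 172 246 250 252 247 184  92  53   1
   
[... 432 characters left out ...]
7 223 226 229 229 232  54  50
   45   2   3   0]
 [  1   2   0   1   4  49  52  52  49  54  54 232 228 229  52  57  55  58
   53   5   0   1]
 [  2   0  -1   0   3   1  55  54  52  55  53  55  87  99  53  55  53  52
   57   0   0   1]
 [  0   0   0   5   1   0  54  49  58  60  54  59 101 104  60  56  55  58
   55  -1   3   1]
 [  1   0  -1  -3   0   2  45  55  58  54  52  55  94  99  50  50  52   0
    0   0   0   1]
 [  1   1   0   0   2   2   1  50  57  57  53  52  54  49   2  -4   0   5
    2   0   2  -2]
 [  1   2  -2   2   0  -1   0  51  55  58  51   3  -1  -1  -1   0  -4  -2
    1   1  -2   3]
 [ -2   0   3   0   3   4   0   3  45   0   3   1  -1   0   0  -4   0  -3
    3   1   1   1]]
```

View pics/crop0.png

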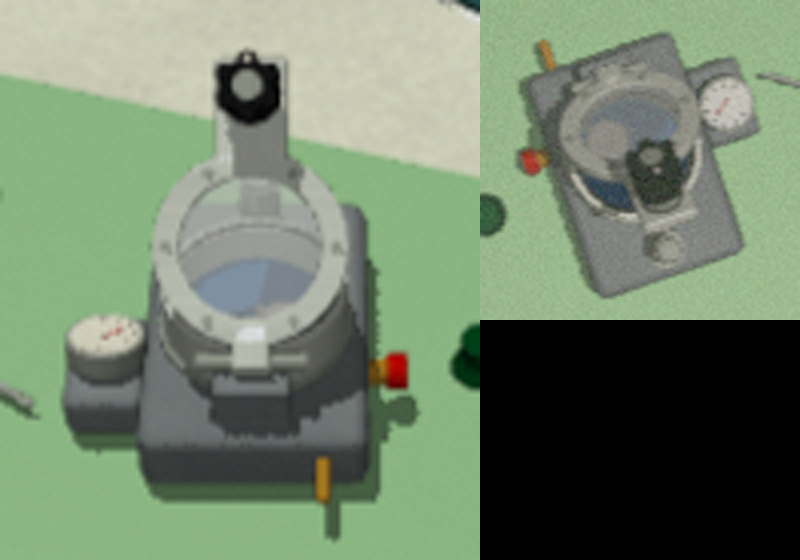

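The watch-tester's lid is open about 50°. The knob is at scene (292,157) and top (344,211), the stud at top (347,237), and the hinge is on the far side. I'll compute the pose now.

```bash
cat > meas.py <<'E'
import numpy as np,cv2
def cloud(n,npz=None,f=None):
    f=f or np.load(npz or n+"0.npz");z=f["z_map"];K=f["K"];T=np.linalg.inv(f["camera_from_world"])
    v,u=np.mgrid[:400,:640];P=(np.stack([(u-K[0,2])/K[0,0]*z,(v-K[1,2])/K[1,1]*z,z,np.ones_like(z)],-1)@T.T)[...,:3]
    return P,f["image"],u,v
E
python3 - <<'E'
from meas import *
P,I,u,v=cloud("top")
m=(abs(u-347)<9)&(abs(v-237)<8)&(P[...,2]>.092)&(P[...,2]<.112)
S=P[m];(c,r)=cv2.minEnclosingCircle(S[:,:2].astype(np.float32));print("stud",S.mean(0),len(S),c,r)
box=(u>290)&(u<385)&(v>155)&(v<262)
# housing top
h=box&(P[...,2]>.047)&(P[...,2]<.062);H=P[h]
# lid plane via scene + top: points z .115-.2 
for n in("top","scene"):
    Q,J,uu,vv=cloud(n)
    d=np.linalg.norm(Q[...,:2]-S[:,:2].mean(0),axis=-1)
    m=(d<.2)&(Q[...,2]>.112)&(Q[...,2]<.185)
    X=Q[m]
    for _ in range(8):
        c0=X.mean(0);nrm=np.linalg.svd(X-c0,full_matrices=False)[2][2];nrm*=np.sign(nrm[2])
        e=(Q[m]-c0)@nrm;X=Q[m][abs(e)<.006]
    print(n,"lid",len(X),m.sum(),c0,nrm,"open",np.arccos(nrm[2]),"yaw",np.arctan2(nrm[1],nrm[0]))
# housing yaw via minAreaRect of housing top + all above, minus pod
s=S[:,:2].mean(0)
for yaw in np.arange(.1,.5,.02):
    R=np.array([[np.cos(yaw),np.sin(yaw)],[-np.sin(yaw),np.cos(yaw)]]);L=(H[:,:2]-s)@R.T
    L2=L[(L[:,0]<.04)|(L[:,1]>0)]
    q=np.percentile(L2[:,1],[1,99]);print(round(yaw,2),q.round(4),np.ptp(q).round(4),np.percentile(L2[:,0],[1,99]).round(3))
E
```

```text
stud [ 0.45498044 -0.09797705  0.09951302] 72 (0.4547594487667084, -0.09804487228393555) 0.013341029174625874
top lid 1092 1109 [ 0.57192248 -0.05924115  0.1499411 ] [0.62190055 0.2045724  0.75590332] open 0.7137635192589548 yaw 0.3177977890891753
scene lid 1747 1773 [ 0.57203458 -0.05880202  0.15020083] [0.62164106 0.20297938 0.75654595] open 0.7127813819352957 yaw 0.31560773248916246
0.1 [-0.0702  0.1077] 0.1779 [-0.034  0.193]
0.12 [-0.0703  0.1045] 0.1748 [-0.033  0.193]
0.14 [-0.0703  0.1014] 0.1717 [-0.033  0.193]
0.16 [-0.0702  0.0982] 0.1684 [-0.032  0.192]
0.18 [-0.0706  0.0948] 0.1654 [-0.031  0.191]
0.2 [-0.071   0.0916] 0.1626 [-0.029  0.191]
0.22 [-0.0711  0.0884] 0.1595 [-0.028  0.191]
0.24 [-0.0713  0.0851] 0.1564 [-0.028  0.192]
0.26 [-0.0714  0.0818] 0.1532 [-0.027  0.192]
0.28 [-0.0714  0.0785] 0.1498 [-0.026  0.193]
0.3 [-0.0718  0.0753] 0.1471 [-0.026  0.193]
0.32 [-0.0719  0.0735] 0.1453 [-0.026  0.194]
0.34 [-0.072   0.0728] 0.1448 [-0.026  0.195]
0.36 [-0.0725  0.0727] 0.1452 [-0.027  0.195]
0.38 [-0.0728  0.0725] 0.1453 [-0.027  0.196]
0.4 [-0.0728  0.0727] 0.1455 [-0.028  0.197]
0.42 [-0.0734  0.0726] 0.146 [-0.029  0.197]
0.44 [-0.0738  0.0725] 0.1463 [-0.03   0.198]
0.46 [-0.0744  0.0722] 0.1466 [-0.031  0.198]
0.48 [-0.0754  0.0716] 0.147 [-0.032  0.198]
```

```bash
cat > util.py <<'E'
import numpy as np
from bench import robot
from scipy.spatial.transform import Rotation as Ro
YAW=.317; STUD=np.array([.4549,-.098]); X=np.array([np.cos(YAW),np.sin(YAW)]); HINGE=STUD+.167*X; HZ=.0975
def quat(al):   # tool down, closing axis (tool y) at world angle al
    y=np.array([np.cos(al),np.sin(al),0]);z=np.array([0,0,-1.]);x=np.cross(y,z)
    q=Ro.from_matrix(np.c_[x,y,z]).as_quat();return [q[3],q[0],q[1],q[2]]
def lidpt(th,L,H=.0605):
    r=L*np.cos(th)-H*np.sin(th);return np.r_[HINGE-r*X,HZ+L*np.sin(th)+H*np.cos(th)]
def st():
    s=robot.state();return s["time_s"],np.array(s["ee_pos"]),np.array(s["ft_force"]),np.array(s["wrist_torque"]),s
E
python3 - <<'E'
from util import *
t,p,*_=st()
robot.line_to([p[0],p[1],.33],.3); print(st()[0]-t,st()[1])
for k in range(-3,4):
    al=YAW+np.pi/2+k*np.pi/3
    j=robot.solve_ik([*STUD,.14],quat(al)); print(k,round(al,3),None if j is None else np.round(j,2))
p0=lidpt(.713,.184); print(p0, lidpt(.713,.189))
t=st()[0]; robot.move_ptp([p0[0],p0[1],.33],quat(YAW+np.pi/2-np.pi if 0 else YAW+np.pi/2)); s=st();print(s[0]-t,s[1],np.round(s[4]["joint_positions"],2),s[2])
t=s[0]; robot.grip(0.0,40); s=st();print(s[0]-t,s[1],s[4]["grip_width"],s[2],s[3])
t=s[0]; robot.line_to([p0[0],p0[1],.30],.1);s=st();print(s[0]-t)
E
```

```text
0.475 [0.29348977 0.60789081 0.3322944 ]
-3 -1.254 [-0.27 -0.06  2.13 -0.    1.07  0.99]
-2 -0.207 [-0.27 -0.06  2.13 -0.    1.07 -0.06]
-1 0.841 [-0.27 -0.06  2.13 -0.    1.07 -1.11]
0 1.888 [-0.27 -0.06  2.13 -0.    1.07 -2.15]
1 2.935 None
2 3.982 [-0.27 -0.06  2.13 -0.    1.07  2.04]
3 5.029 [-0.27 -0.06  2.13 -0.    1.07  0.99]
[ 0.51893728 -0.07699172  0.26361787] [ 0.51534371 -0.07817064  0.2668884 ]
2.55 [ 0.51909605 -0.07644642  0.32992922] [-0.19 -0.07  1.79  0.    1.42 -2.08] [ 0.85722595  1.22020337 -0.13002182]
0.7667000000000002 [ 0.51895834 -0.07702332  0.33003756] 0.00014114445999640276 [-0.52611475  0.28950238  0.65109704] [ 0.05761036  0.00079484 -0.03477684]
0.4500000000000002
```

Run:
```python
from util import *
t0,_,f0,*_=st(); print(f0)
for th in [.70,.62,.54,.46,.38,.30,.22,.15,.09,.05,.02]:
    b=min(1,(.72-th)/.6); L=.184-.013*b
    p=lidpt(th,L); top=lidpt(th,L+.007*(1-b)+.003)[2]
    robot.line_to([p[0],p[1],top-.003],.12); s=st(); print(round(s[0]-t0,2),th,s[1].round(4),(s[2]-f0).round(1))
    if (s[2]-f0)[2]>15: print("stop");break
z=st()[1][2]
while True:
    p=lidpt(0,.168); z-=.001
    robot.line_to([p[0],p[1],z],.05); s=st(); print(round(s[0]-t0,2),s[1].round(4),(s[2]-f0).round(1))
    if (s[2]-f0)[2]>8.5 or z<.147: break
```

```text
[0.7926828  0.58435432 0.87716428]
0.44 0.7 [ 0.5175 -0.0776  0.266 ] [-1.1  0.1  0.9]
0.72 0.62 [ 0.5061 -0.0816  0.2559] [-4.3 -2.   4.9]
1.01 0.54 [ 0.4955 -0.0853  0.2449] [-6.6 -2.1  7.6]
1.28 0.46 [ 0.4876 -0.0874  0.2317] [-0.5 -0.   0.9]
1.56 0.38 [ 0.479  -0.0898  0.218 ] [-0.5 -0.9 -0.9]
1.83 0.3 [ 0.4714 -0.0923  0.2049] [ 0.  -1.7 -0.4]
2.11 0.22 [ 0.465  -0.0944  0.1917] [-0.5 -0.3 -0.9]
2.37 0.15 [ 0.4606 -0.0959  0.1802] [-0.8 -0.5 -1.2]
2.62 0.09 [ 0.4565 -0.0972  0.1701] [-1.1 -0.4 -0.4]
2.87 0.05 [ 0.4538 -0.0982  0.1632] [-0.9 -0.4 -0.6]
3.12 0.02 [ 0.4519 -0.0988  0.158 ] [-1.2  0.2 -0.4]
3.37 [ 0.4542 -0.0983  0.1572] [-0.5 -0.4 -0.9]
3.62 [ 0.4542 -0.0983  0.1562] [ 0.2 -0.6 -0.2]
3.87 [ 0.4542 -0.0983  0.1552] [ 0.1 -0.9  1.5]
4.12 [ 0.4541 -0.0983  0.1541] [-0.4  0.3  0.2]
4.37 [ 0.4541 -0.0983  0.1532] [-0.6 -0.1  2.1]
4.62 [ 0.4542 -0.0984  0.1527] [-0.5 -0.2  4.6]
4.87 [ 0.4544 -0.0984  0.1525] [-3.8  0.2  8.7]
```

Run:
```python
from util import *
import cv2
fs=[robot.grab_frame(n) for n in("scene","top")]
for n,f in zip(("scene","top"),fs): np.savez(n+"1.npz",**f)
a=fs[0]["image"][115:255,230:350,::-1]; b=fs[1]["image"][155:260,285:390,::-1]
a=cv2.resize(a,(480,560),interpolation=2);b=cv2.resize(b,(320,320),interpolation=2)
b=cv2.copyMakeBorder(b,0,240,0,0,cv2.BORDER_CONSTANT)
cv2.imwrite("pics/crop1.png",np.clip(np.hstack([a,b])*1.6,0,255).astype(np.uint8))
```

```text
(no output)
```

View pics/crop1.png

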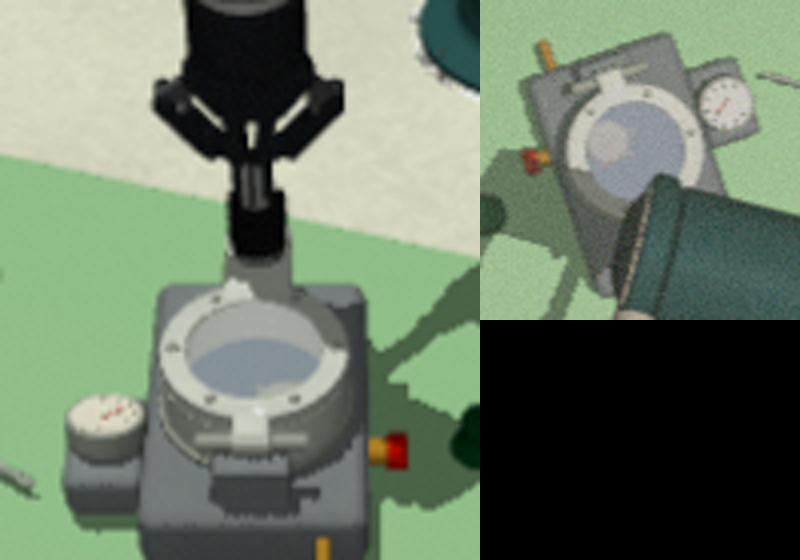

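The picture shows the lid down flat on the chamber, with the shut fingers standing on the knob at crop (258,225). Next I check the lid angle from depth, back off, and look at the knob from above.

Run:
```python
from util import *
from meas import *
def lid(f):
    Q,*_=cloud("",f=f); c=STUD+.095*X; d=np.linalg.norm(Q[...,:2]-c,axis=-1)
    m=(d<.062)&(d>.045)&(Q[...,2]>.1)&(Q[...,2]<.125);X3=Q[m];X3=X3[abs(X3[:,2]-np.median(X3[:,2]))<.006]
    A=np.c_[(X3[:,:2]-c)@X,X3[:,:2]@np.r_[-X[1],X[0]],np.ones(len(X3))];k=np.linalg.lstsq(A,X3[:,2],rcond=None)[0]
    return len(X3),np.median(X3[:,2]),k
print("pressed",lid(dict(np.load("scene1.npz"))))
p=lidpt(0,.168); robot.line_to([p[0],p[1],.22],.15)
# step aside while opening so the top camera sees the knob
robot.move_ptp([*(STUD+np.r_[-.02,.16]),.24],quat(-.207))
robot.grip(.07,40)
f=robot.grab_frame("top"); g=robot.grab_frame("scene"); np.savez("top2.npz",**f);np.savez("scene2.npz",**g)
print("scene",lid(g),"top",lid(f))
for n,h in(("top",f),("scene",g)):
    Q,I,u,v=cloud("",f=h); d=np.linalg.norm(Q[...,:2]-STUD,axis=-1); m=(d<.05)&(Q[...,2]>.135)&(Q[...,2]<.175)
    S=Q[m]; t=S[S[:,2]>np.percentile(S[:,2],60)-.006]
    print(n,m.sum(),S.mean(0),"top",np.median(S[:,2]),cv2.minEnclosingCircle(t[:,:2].astype(np.float32)))
b=cv2.resize(f["image"][190:270,300:400,::-1],(500,400),interpolation=2);cv2.imwrite("pics/top2.png",np.clip(b*1.6,0,255).astype(np.uint8))
print(st()[0])
```

```text
pressed (600, np.float64(0.10871903504950703), array([-0.00241542,  0.00412777,  0.10968691]))
scene (590, np.float64(0.10876084520614848), array([0.00066313, 0.00136244, 0.10899452])) top (734, np.float64(0.10886890427217011), array([ 0.00134773, -0.00119054,  0.10860283]))
top 181 [ 0.45475673 -0.09704749  0.15678239] top 0.1572183243144507 ((0.45490580797195435, -0.09760752320289612), 0.021640771999955177)
scene 199 [ 0.46203107 -0.09426158  0.1521346 ] top 0.15572279514333554 ((0.45787787437438965, -0.09695164114236832), 0.022859133780002594)
12.7833
```

View pics/top2.png

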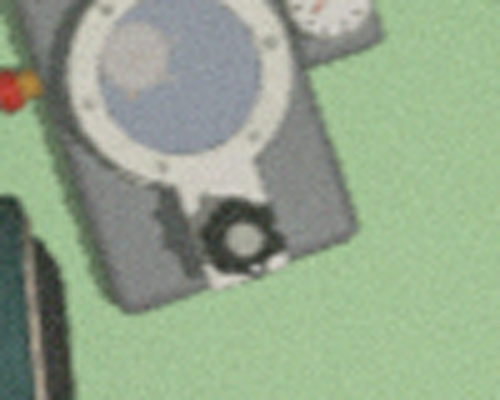

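```bash
cat >> util.py <<'E'
C=np.array([.4549,-.0977])
def favg(n=5):
    F=[];
    for _ in range(n): robot.dwell(.02); s=st(); F.append(np.r_[s[2],s[3]])
    return np.mean(F,0)
E
python3 - <<'E'
from util import *
AL=-.207
robot.move_ptp([*C,.19],quat(AL)); f0=favg(8); np.save("f0.npy",f0); print("free",f0.round(2),st()[0])
robot.line_to([*C,.126],.1); print(st()[1].round(4),(favg()-f0).round(2))
robot.grip(.03,50); s=st(); print(s[0],s[4]["grip_width"],s[4]["finger_force"],s[1].round(4),(favg()-f0).round(2))
t=st()[0];robot.line_to([*C,.125],.05);print(st()[0]-t,(favg()-f0).round(2))
E
```

```text
free [ 0.12  0.23  0.19 -0.   -0.   -0.  ] 13.625
[ 0.4554 -0.0977  0.1264] [ 0.05 -0.32 -0.24  0.01 -0.   -0.01]
14.875 0.03849581781495105 50.03000071272254 [ 0.4541 -0.0973  0.1259] [-3.24  1.97  0.75  0.26  0.43  0.03]
0.25 [-4.65  2.59  1.33  0.39  0.63  0.02]
```

Run:
```python
from util import *
f0=np.load("f0.npy")
for dx in ([-.0008,.0004],[-.0014,.0006]):
    c=C+dx; robot.line_to([*c,.125],.05); print(st()[0],c,st()[1].round(4),(favg(8)-f0).round(2))
```

```text
15.5417 [ 0.4541 -0.0973] [ 0.4541 -0.0974  0.1251] [-3.62  1.64  1.14  0.23  0.44  0.  ]
15.925 [ 0.4535 -0.0971] [ 0.4541 -0.0973  0.1253] [-1.03  0.39  1.11  0.08  0.1   0.02]
```

```bash
cat > back.py <<'E'
from util import *
import json
f0=np.load("f0.npy"); AL=-.207; c=np.array([.4533,-.0971]); z=.125; phi=0.; t0=st()[0]
def go(v=.05):
    robot.line_to([*c,z],v,quat(AL-phi)); f=favg(2)-f0; return f
def log(tag,f): 
    s=st(); print(tag,round(s[0]-t0,2),"phi %.3f z %.4f"%(phi,z),"ee",s[1].round(4),f[:3].round(1),f[5].round(2),round(s[4]["grip_width"],4))
f=go()
while f[2]<9 and z>.117: z-=.0007; f=go()
log("pressed",f)
dropped=False; n=0
while phi>-1.62 and not dropped and st()[0]-t0<28:
    phi-=.05; z+=.0019*.05+.00012*np.clip(f[2]-10,-3,6); c=c+.00008*np.clip(f[:2],-5,5); f=go(); n+=1
    if n%4==0 or f[2]<7: log("turn",f)
    while f[2]<7:
        z-=.0008; f=go()
        if st()[1][2]<.1180: dropped=True; break
    if f[2]>18: log("HIGH",f); z+=.001; f=go()
log("end",f)
json.dump(dict(c=c.tolist(),z=z,phi=phi),open("s.json","w")); print(dropped,st()[0])
E
python3 back.py
```

```text
pressed 1.98 phi 0.000 z 0.1208 ee [ 0.454  -0.0973  0.1226] [-0.4  0.2 12.1] 0.0 0.0384
turn 3.12 phi -0.200 z 0.1216 ee [ 0.4542 -0.0973  0.123 ] [ 0.3 -0.5 10.1] 0.03 0.0386
turn 4.25 phi -0.400 z 0.1220 ee [ 0.4544 -0.0972  0.1234] [ 0.7  0.2 10.2] 0.03 0.0383
turn 5.38 phi -0.600 z 0.1225 ee [ 0.4545 -0.0971  0.1238] [ 0.5 -0.5 10.1] 0.07 0.0383
turn 6.52 phi -0.800 z 0.1229 ee [ 0.4546 -0.097   0.1241] [ 0.7 -0.3  9. ] 0.0 0.0391
turn 7.65 phi -1.000 z 0.1231 ee [ 0.4547 -0.0969  0.1242] [0.6 0.  9.5] -0.01 0.0389
turn 8.22 phi -1.100 z 0.1230 ee [ 0.4546 -0.0968  0.1231] [3.3 0.4 4. ] 0.14 0.0388
turn 8.78 phi -1.150 z 0.1221 ee [ 0.4547 -0.0968  0.1219] [ 3.6 -0.1  2.6] 0.1 0.0388
turn 10.48 phi -1.200 z 0.1181 ee [ 0.4547 -0.0968  0.1189] [ 0.9  1.1 10.2] 0.02 0.0389
turn 11.62 phi -1.400 z 0.1184 ee [ 0.4548 -0.0966  0.1193] [ 1.   0.7 10. ] 0.04 0.0387
turn 12.75 phi -1.600 z 0.1189 ee [ 0.4548 -0.0964  0.1197] [0.5 0.6 9.7] 0.01 0.0385
end 13.03 phi -1.650 z 0.1189 ee [ 0.4548 -0.0964  0.1198] [ 0.  -0.  10.9] 0.04 0.0385
False 29.0917
```

```bash
cat > fwd.py <<'E'
from util import *
import json,sys
end,Ft,step,every,tmax=map(float,sys.argv[1:6])
f0=np.load("f0.npy"); AL=-.207; S=json.load(open("s.json")); c=np.array(S["c"]); z=S["z"]; phi=S["phi"]; t0=st()[0]
def go(v=.05):
    robot.line_to([*c,z],v,quat(AL-phi)); return favg(2)-f0
def log(tag,f): 
    s=st(); print(tag,round(s[0],2),"phi %.3f z %.4f"%(phi,z),"ee",s[1].round(4),f[:3].round(1),"T",f[3:].round(2),round(s[4]["grip_width"],4))
f=favg(4)-f0; log("start",f); n=0
while phi<end-1e-6 and st()[0]-t0<tmax:
    d=min(step,end-phi); phi+=d
    z+=-.00194*d+.00012*np.clip(f[2]-Ft,-4,6); c=c+.00008*np.clip(f[:2],-5,5); f=go(); n+=1
    if n%every==0: log("fwd",f)
    if f[2]>20 or abs(f[5])>.6: log("STOP",f); break
json.dump(dict(c=c.tolist(),z=z,phi=phi),open("s.json","w"))
E
python3 fwd.py -0.55 9 .07 3 12
```

```text
start 29.16 phi -1.650 z 0.1189 ee [ 0.4548 -0.0964  0.1198] [-0.5  0.4 10.4] T [ 0.28 -0.08  0.04] 0.0388
fwd 30.01 phi -1.440 z 0.1187 ee [ 0.4548 -0.0965  0.1194] [0.  0.1 9.1] T [ 0.17 -0.16 -0.06] 0.0386
fwd 30.86 phi -1.230 z 0.1183 ee [ 0.4548 -0.0967  0.119 ] [ 0.1 -0.3 10. ] T [ 0.12 -0.18 -0.07] 0.0388
fwd 31.71 phi -1.020 z 0.1180 ee [ 0.4547 -0.0969  0.1186] [-0.4 -0.3  9.7] T [ 0.12 -0.15 -0.04] 0.0387
fwd 32.56 phi -0.810 z 0.1177 ee [ 0.4546 -0.097   0.1182] [-0.4 -0.2  8.6] T [ 0.07 -0.22 -0.07] 0.039
fwd 33.41 phi -0.600 z 0.1172 ee [ 0.4545 -0.0971  0.1178] [-0.  -0.8  9.7] T [ 0.03 -0.15 -0.06] 0.0384
```

```bash
python3 fwd.py 0.75 4 .08 4 12
```

```text
start 33.76 phi -0.550 z 0.1172 ee [ 0.4545 -0.0971  0.1177] [-0.6 -0.9  9.1] T [ 0.01 -0.15 -0.05] 0.0386
fwd 34.89 phi -0.230 z 0.1177 ee [ 0.4542 -0.0972  0.1174] [ 0.7 -0.4  5. ] T [-0.14 -0.36 -0.02] 0.0385
fwd 36.02 phi 0.090 z 0.1175 ee [ 0.4541 -0.0972  0.1172] [-3.6 -0.7  4.4] T [-0.2   0.5  -0.01] 0.0385
fwd 37.16 phi 0.410 z 0.1168 ee [ 0.4538 -0.0973  0.1169] [-3.   2.1  3. ] T [ 0.26  0.31 -0.04] 0.0387
fwd 38.29 phi 0.730 z 0.1159 ee [ 0.4535 -0.0971  0.1162] [-0.2  1.2  3.6] T [ 0.03 -0.05 -0.02] 0.0383
```

```bash
python3 fwd.py 1.55 3 .06 1 12
```

```text
start 38.64 phi 0.750 z 0.1159 ee [ 0.4535 -0.0971  0.1161] [ 0.3 -0.2  4.6] T [-0.12 -0.17  0.02] 0.0385
fwd 38.92 phi 0.810 z 0.1159 ee [ 0.4534 -0.097   0.1161] [ 1.5 -0.4  3.7] T [-0.16 -0.25 -0.07] 0.0385
fwd 39.21 phi 0.870 z 0.1159 ee [ 0.4534 -0.097   0.116 ] [ 1.7 -0.3  3. ] T [-0.16 -0.23  0.01] 0.0385
fwd 39.49 phi 0.930 z 0.1158 ee [ 0.4534 -0.097   0.1158] [0.9 0.4 3.5] T [-0.17 -0.24 -0.07] 0.0388
fwd 39.77 phi 0.990 z 0.1157 ee [ 0.4533 -0.097   0.1157] [1.1 0.2 5.2] T [-0.17 -0.18 -0.06] 0.0386
fwd 40.06 phi 1.050 z 0.1159 ee [ 0.4533 -0.0969  0.1157] [ 1.3 -0.4  2.8] T [-0.21 -0.22 -0.01] 0.0383
fwd 40.34 phi 1.110 z 0.1157 ee [ 0.4533 -0.0968  0.1155] [0.  0.3 2.2] T [-0.21 -0.06  0.01] 0.0387
fwd 40.62 phi 1.170 z 0.1155 ee [ 0.4533 -0.0968  0.1154] [-0.2 -1.   2.6] T [-0.12  0.04  0.  ] 0.039
fwd 40.91 phi 1.230 z 0.1154 ee [ 0.4533 -0.0968  0.1153] [-0.7  1.1  3.4] T [ 0.01  0.12 -0.02] 0.0385
fwd 41.19 phi 1.290 z 0.1153 ee [ 0.4533 -0.0967  0.1152] [-0.8  0.7  3.4] T [ 0.05  0.19 -0.02] 0.0387
fwd 41.48 phi 1.350 z 0.1152 ee [ 0.4533 -0.0967  0.1151] [-1.2  1.8  3. ] T [0.06 0.2  0.03] 0.0387
fwd 41.76 phi 1.410 z 0.1151 ee [ 0.4533 -0.0967  0.1151] [-1.6  1.1  3.6] T [ 0.05  0.3  -0.06] 0.0389
fwd 42.04 phi 1.470 z 0.1151 ee [ 0.4532 -0.0966  0.115 ] [-1.5  1.5  2.8] T [ 0.04  0.18 -0.06] 0.0385
fwd 42.33 phi 1.530 z 0.1149 ee [ 0.4532 -0.0965  0.115 ] [-0.5  0.7  2.9] T [ 0.02  0.12 -0.06] 0.0385
fwd 42.61 phi 1.550 z 0.1149 ee [ 0.4532 -0.0966  0.115 ] [-0.3  0.6  3.4] T [-0.08  0.12  0.01] 0.0387
```

Run:
```python
from util import *
import json
f0=np.load("f0.npy"); S=json.load(open("s.json"))
for dz in (.0008,-.0010,-.002,0):
    robot.line_to([*S["c"],S["z"]+dz],.05,quat(-.207-S["phi"])); f=favg(10)-f0; s=st(); print(round(s[0],2),dz,s[1].round(5),f.round(2))
```

```text
43.02 0.0008 [ 0.45311 -0.09649  0.11515] [ 3.45 -0.77 -5.36 -0.27 -0.51  0.07]
43.44 -0.001 [ 0.45325 -0.09654  0.11491] [-1.25 -0.1   5.41 -0.14  0.25  0.02]
43.86 -0.002 [ 0.45332 -0.09657  0.1148 ] [-3.53  0.74 11.17 -0.03  0.69  0.03]
44.27 0 [ 0.4532  -0.0965   0.11504] [ 0.99 -0.47  0.56 -0.22 -0.09  0.02]
```

Run:
```python
from util import *
import json
f0=np.load("f0.npy"); S=json.load(open("s.json")); phi=S["phi"]; z=S["z"]
for d in (.08,)*4:
    phi+=d; z-=.00003
    robot.line_to([*S["c"],z],.05,quat(-.207-phi)); f=favg(8)-f0; s=st(); y=Ro.from_quat(np.roll(s[4]["eef_rot"],-1)).as_matrix()[:,1]; print(round(s[0],2),round(phi,3),"act",round(-.207-np.arctan2(y[1],y[0]),3),s[1].round(5),f.round(2),s[4]["grip_width"],round(s[4]["tau"][5],3))
    if abs(f[5])>.3: break
S["phi"]=phi;S["z"]=z;json.dump(S,open("s.json","w"))
```

```text
44.66 1.63 act 1.629 [ 0.4532  -0.09642  0.11493] [ 1.09 -0.12  1.06 -0.16 -0.11 -0.07] 0.03843878207067171 -0.05
45.04 1.71 act 1.708 [ 0.45316 -0.09637  0.11484] [ 0.97  0.08  1.12 -0.09 -0.17 -0.05] 0.03877622555719569 -0.052
45.42 1.79 act 1.788 [ 0.45315 -0.09632  0.11478] [ 2.27  1.05  0.77  0.03 -0.23 -0.07] 0.0383849343675773 -0.054
45.81 1.87 act 1.868 [ 0.45317 -0.09631  0.11471] [ 2.65  1.52 -0.27  0.16 -0.33 -0.06] 0.03841497629184174 -0.051
```

Run:
```python
from util import *
from meas import *
import json
S=json.load(open("s.json"))
robot.grip(.075,40); p=st()[1]; robot.line_to([*S["c"],.20],.15)
robot.move_ptp([*(STUD+np.r_[-.02,.16]),.26],quat(-.207-S["phi"]+1)); print(st()[0],st()[2])
f=robot.grab_frame("top"); 
Q,I,u,v=cloud("",f=f); d=np.linalg.norm(Q[...,:2]-C,axis=-1); m=(d<.016)&(Q[...,2]>.125)
print("knob top z",m.sum(),np.median(Q[m][:,2]))
c=STUD+.095*X; d=np.linalg.norm(Q[...,:2]-c,axis=-1); m=(d<.06)&(d>.05);print("lid",np.median(Q[m][:,2]))
b=cv2.resize(f["image"][150:270,260:460,::-1],(800,480),interpolation=2);cv2.imwrite("pics/top3.png",np.clip(b*1.6,0,255).astype(np.uint8))
# same knob window in earlier raised frame
Q,*_=cloud("",npz="top2.npz"); d=np.linalg.norm(Q[...,:2]-C,axis=-1); m=(d<.016)&(Q[...,2]>.125);print("raised was",np.median(Q[m][:,2]))
```

```text
47.6917 [ 0.36740432  0.04074844 -0.85643471]
knob top z 114 0.14499619065702507
lid 0.10908934431441875
raised was 0.15739326755422012
```

View pics/top3.png

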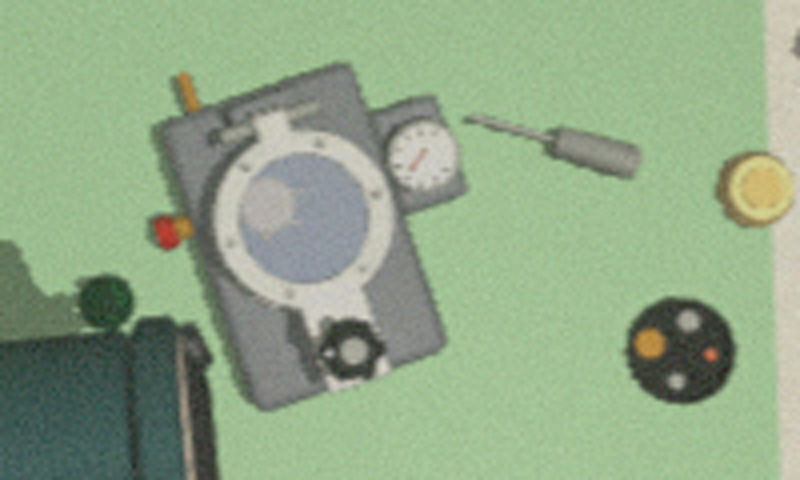

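The picture shows the lid flat and the knob seated on it at (352,348), 12.4 mm lower than when raised. The watch is in the chamber and the visible bystanders are in place. Handing in.

```bash
python3 -c "
from bench import robot
print(robot.finish_job())"
```

```text
the job is handed in; nothing more can be done
None
```

I shut the lid, clamped the star knob down and handed the job in at about 48 s; no verdict came back. The knob sits 12.4 mm below its raised position (home is 12.5 mm), with thread tension only estimated at 15–30 N from the turn angle, and I turned backwards to about -1.65 rad, roughly 0.5 rad past where the thread dropped in.

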